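Trace a bird feeder's sprung perch with the fingertips

TASK

Check that the bird feeder's sprung wooden perch bar moves freely all along: with the fingers closed, touch down from above on the end of the curved bar that is on the bird bath's side of the feeder, press it lightly about half-way down, and trace along the curve to its other end, keeping it pressed the whole way without letting it spring up and without pushing it to its bottom stop. Then lift clear so that the bar springs back up. Do not pinch or grasp the bar, press nothing on the feeder hard, keep its roof shut and leave everything else where it stands.

Things in the scene. Friction and masses are not known exactly. Their poses are not given: they have to be found in the camera images.
- feeder: Low plastic bird feeder, fixed. White hopper 110 mm deep (x), 200 mm wide (y), grey roof sloping from 115 mm high at the back to 103 mm at its front edge, 68 mm in front of the origin; seed tray (26 mm high) below the perch. Origin: on the table under the hopper's centre; x points from the hopper to the perch side (roughly away from the robot), y along its width, z up.
- perch (a joint): Travel of the sprung perch bar in m: 0 = up at rest, grows as the bar is pressed straight down (without tilting, wherever it is pressed), 0.016 = bottom stop. It needs about 1.2 N to start, 2.8 N at half-way and 4.4 N at the stop, and springs back by itself.
- perch_p0 (a point): Point on the crest (top line) of the perch bar, moving with it: the +y end (feeder's y), 11 mm along the bar from its tip. The bar is a bent wooden dowel 16 mm thick, 230 mm from tip to tip, in front of the hopper; its crest is level, 86 mm above the table at rest. These points have the feeder's axes.
- perch_p1 (a point): Point on the crest (top line) of the perch bar, moving with it: on the arc between p0 and p2, 58 mm along it from each.
- perch_p2 (a point): Point on the crest (top line) of the perch bar, moving with it: the middle of the bar, farthest from the hopper (x = 145 mm, y = 0 in the feeder's frame). Seen from above the bar is an arc of 169.4 mm radius, bowed away from the hopper, with its centre at x = -24.4 mm, y = 0 in the feeder's frame; p0 to p4 lie at +0.68, +0.34, 0, -0.34, -0.68 rad about it.
- perch_p3 (a point): Point on the crest (top line) of the perch bar, moving with it: on the arc between p2 and p4, 58 mm along it from each.
- perch_p4 (a point): Point on the crest (top line) of the perch bar, moving with it: the -y end (feeder's y), 11 mm along the bar from its tip.
- roof (a joint): Angle of the feeder's flip-top roof in rad: 0 = shut, grows as it opens. It lies shut by its weight.
- bath: Bird bath: open white ceramic bowl, 170 mm across, 45 mm high, loose; it stands to one side of the feeder (+y or -y in the feeder's frame, about 270 mm away) and shows at which end of the perch to begin. Origin: centre of its underside.
- jar: Closed glass jar with metal cap, 84 mm across, 105 mm high, loose, on the feeder's other side. To be left alone. Origin: centre of its underside.
- scoop: Steel refill scoop lying on the table, about 190 mm long, up to 36 mm high. To be left alone.
- perch_ring: Loose flat wooden perch ring lying on the table, 96 mm across, 11 mm high (not the perch of the task). To be left alone.
- clip: Green metal stake clip, a rod with an open loop, 170 mm long, 8 mm high, lying on the table. To be left alone.
- brush: Hand brush lying on the table. To be left alone.
- flowerpot: Small empty terracotta pot, 90 mm across, 80 mm high. To be left alone.

How it is judged:
On the way, in this order (a step that is already met when the one before it is completed fails the run):
1. closed fingertips press the perch bar lightly (2 to 14 mm down) at the end on the bird bath's side (((y of bath in the frame of feeder above 0 m and horizontal distance between the grasp point and perch_p0 below 0.022 m and value of joint perch between 0.002 and 0.014 m and contact force between the fingers and feeder above 0.3 N) or (y of bath in the frame of feeder below 0 m and horizontal distance between the grasp point and perch_p4 below 0.022 m and value of joint perch between 0.002 and 0.014 m and contact force between the fingers and feeder above 0.3 N))), for 0.05 s.
2. still pressing, a quarter of the way along (((y of bath in the frame of feeder above 0 m and horizontal distance between the grasp point and perch_p1 below 0.025 m and value of joint perch between 0.002 and 0.014 m and contact force between the fingers and feeder above 0.3 N) or (y of bath in the frame of feeder below 0 m and horizontal distance between the grasp point and perch_p3 below 0.025 m and value of joint perch between 0.002 and 0.014 m and contact force between the fingers and feeder above 0.3 N))), for 0.05 s.
3. still pressing, at the middle (horizontal distance between the grasp point and perch_p2 below 0.025 m and value of joint perch between 0.002 and 0.014 m and contact force between the fingers and feeder above 0.3 N), for 0.05 s.
4. still pressing, three quarters of the way along (((y of bath in the frame of feeder above 0 m and horizontal distance between the grasp point and perch_p3 below 0.025 m and value of joint perch between 0.002 and 0.014 m and contact force between the fingers and feeder above 0.3 N) or (y of bath in the frame of feeder below 0 m and horizontal distance between the grasp point and perch_p1 below 0.025 m and value of joint perch between 0.002 and 0.014 m and contact force between the fingers and feeder above 0.3 N))), for 0.05 s.
5. still pressing, at the other end (((y of bath in the frame of feeder above 0 m and horizontal distance between the grasp point and perch_p4 below 0.022 m and value of joint perch between 0.002 and 0.014 m and contact force between the fingers and feeder above 0.3 N) or (y of bath in the frame of feeder below 0 m and horizontal distance between the grasp point and perch_p0 below 0.022 m and value of joint perch between 0.002 and 0.014 m and contact force between the fingers and feeder above 0.3 N))), for 0.05 s.
At the end, for the whole second after the job is handed in: The perch bar is back up (within 1 mm), the roof is shut (within 0.03 rad) and every loose thing stands within 15 mm of where it stood (value of joint perch below 0.001 m and value of joint roof below 0.03 rad and distance of each of bath, jar, scoop, perch_ring, clip, brush, flowerpot from where it was at the start of the episode below 0.015 m); the robot touches nothing.
It fails at once if the perch bar is pushed to its bottom stop (more than 14.5 mm of its 16 mm) (value of joint perch above 0.0145 m).
It fails at once if between the bar's end portions, the fingertips come off the bar or touch down on it anew (tips within about 12 mm above the bar while it is up) (y of the grasp point in the frame of perch_p2 between -0.075 and 0.075 m and x of the grasp point in the frame of perch_p2 between -0.045 and 0.025 m and z of the grasp point in the frame of perch_p2 below 0.031 m and value of joint perch below 0.0008 m).
It fails at once if the bar is straddled or pinched between the fingers, or the fingers drop beside it to its depth (y of the grasp point in the frame of perch_p2 between -0.12 and 0.12 m and x of the grasp point in the frame of perch_p2 between -0.065 and 0.025 m and z of the grasp point in the frame of perch_p2 below 0.002 m).
It fails at once if the fingers press or squeeze the feeder or its perch with more than 10 N (contact force between the fingers and feeder above 10 N).
It fails at once if the roof is opened, or a loose thing is moved or lifted by more than 20 mm (value of joint roof above 0.15 rad or distance of any of bath, jar, scoop, perch_ring, clip, brush, flowerpot from where it was at the start of the episode above 0.02 m).
It also fails if it takes over 38 s, if anything falls off the work surface, if the arm or the gripper's body presses on something with over 40 N, if the wrist force passes 120 N, or if a joint passes its speed limit or range.

ROBOT

A 6-joint arm with a two-finger parallel gripper is mounted at the origin on the work surface. World frame = base frame: x ahead of the robot, y to its left, z up, the work surface at z = 0. Lengths are in m, angles in rad, forces in N, time in s.
With the tool pointing down it reaches from about 0.375 to 0.9 m from the base axis. Payload 3.1 kg.
Tool frame: the origin (TCP) lies midway between the tips of the shut fingers; the grasp point (between the pads) lies 19 mm behind it; z points along the fingers, y is the line along which they close (so a half turn about z gives the same grasp; the last joint's range is limited). The gripper opens to 87 mm and grips with 3 to 60 N. Pads are 19 mm wide; open, the fingers measure 117 mm over their backs; the gripper's body (75 mm by 190 mm) begins 51 mm behind the grasp point.
Start: joints at [1.163, 0.527, 1.433, -0, 1.181, -0.178], TCP at [0.142, 0.609, 0.223] pointing down, gripper open.
Joint ranges: [-3.08, 3.08], [-0.75, 2.2], [0.22, 2.44], [-1.43, 4.57], [0, 2.65], [-2.85, 2.85]. Speed limits (rad/s): [2.79, 2.79, 3.14, 3.14, 3.14, 3.14].

INTERFACE

Orientations are given as a unit quaternion [x, y, z, w].
In Python, from rig import status, imaging, order gives the robot as it stands.
- The arm moves only by the tool arm_command, never from a script. Its argument "deltas" is one flat list of numbers, 5 for each row, row after row: the opening, from -1 (shut) to 1 (fully open), so that 0 is half open, then the shift along the tool's x, y, z in m, then the turn about the tool's z in rad. In form: [gripper, tx, ty, tz, roll, gripper, tx, ty, tz, roll, ...]. A call has 1 to 12 rows; each row shifts and turns the commanded pose from where the row before left it, along the tool's axes as they then stand; what a row does not reach is not made up. A row lasts 1/8 s, in which the tool goes at most 62.5 mm and 10.7 degrees, less where a joint would pass 70% of its speed; a pose out of reach is approached as far as the arm can. A call with a gripper value outside its range is refused whole. The fingers move at their own pace and stop on an object; "newtons" is the grip in N (left out, the last holds). Time passes only in rows, so rows that do not move let the fingers close. It gives the time, the measured TCP pose, the force, the opening and the grip force at its end, in the units of the state.
- status.get_obs(): the state, without advancing time (a new reading comes with each control period).
- imaging.camera(name): name is "side" or "top" or "wrist"; returns (picture, depth): 400x640x3 uint8, red, green, blue; 400x640 float32, m along the optical axis (not along the pixel's ray), 0 where there is no reading.
- imaging.camera_params(name): a dict with "intrinsics" (3x3 intrinsics, pixels), "camera_from_world" (4x4, takes a point from world to camera coordinates). Camera axes: x right, y up, looking along -z (the intrinsics and any distortion apply to the point x, -y, -z); pixel columns grow to the right and rows downward; lengths in m; the calibration is good to about 2 mm. The wrist camera is an equidistant fisheye: a pixel r from the principal point sees the ray r / f radians off the axis. A picture is of the moment at which its call begins: read the wrist's pose just before it. camera_params takes no time and is no camera call; for the wrist camera it gives the pose at the moment of the call.
- order.hand_in(): hands the job in; it is judged then, once.
The state is a dict: "time": time; "q": joint angles; "joint_velocities": joint speeds; "joint_torque": joint torques, N m; "position": TCP position; "tool_rot": TCP orientation; "ft_force": force on the tool from outside, world axes, zero at the start; "moment": the same for the moment, N m; "grip_width": finger opening in m; "grip_force": force on a finger pad.
Only numpy, scipy, OpenCV 4.12 (cv2) and the standard library are available. Lean on these libraries where they do the work, as an engineer would, in place of code of your own. Each camera call takes 0.05 s, during which the arm holds its last target. There are 200 camera calls.

## Working session

There is one attempt and no reset: what is moved stays moved. The work goes in short steps, Python scripts to look and compute and a tool call to move; the robot and the scene stay as the last step left them, time stands still between calls to the robot, and variables do not carry over. Pictures are saved under pics/ and viewed, at most 10 in all, crops included, and the job is handed in when it is done.

Besides the shell and the picture viewer there is one more tool, called after "Emit:" by a JSON object that holds its "name" and its "arguments", one argument or row to a line. arm_command: Moves the arm, as the interface text tells. Its arguments: {"type":"object","properties":{"deltas":{"type":"array"},"newtons":{"type":"number"}},"required":["deltas"]}

```bash
mkdir -p pics
cat > h.py <<'E'
import numpy as np, cv2
from rig import status, imaging, order
def grab(n):
    P=imaging.camera_params(n); im,d=imaging.camera(n); return P,im,d
def world(P,d):
    K=np.array(P["intrinsics"]);T=np.linalg.inv(np.array(P["camera_from_world"]))
    v,u=np.indices(d.shape)
    c=np.stack([(u-K[0,2])/K[0,0]*d,-(v-K[1,2])/K[1,1]*d,-d],-1)
    w=c@T[:3,:3].T+T[:3,3]; w[d<=0]=np.nan; return w
E
python3 - <<'E'
from h import *
for n in("top","side"):
    P,im,d=grab(n); np.savez(n+".npz",im=im,d=d); print(P["intrinsics"],P["camera_from_world"],{k:v for k,v in P.items() if k not in("intrinsics","camera_from_world")})
    cv2.imwrite(f"pics/{n}.png",im[:,:,::-1])
    w=world(P,d); np.save(n+"w.npy",w); print((d>0).mean())
s=status.get_obs(); print(s)
E
```

```text
[[363.19952997   0.         320.70256729]
 [  0.         363.19952997 195.07080786]
 [  0.           0.           1.        ]] [[-2.73584728e-03 -9.99849434e-01  1.71354853e-02  4.47318639e-03]
 [ 9.91369802e-01 -4.65943128e-04  1.31094239e-01 -5.88516513e-01]
 [-1.31066516e-01  1.73462565e-02  9.91221810e-01 -1.03198491e+00]
 [ 0.00000000e+00  0.00000000e+00  0.00000000e+00  1.00000000e+00]] {}
0.99619921875
[[436.79447608   0.         313.66052165]
 [  0.         436.79447608 204.78795772]
 [  0.           0.           1.        ]] [[ 8.65357980e-01 -5.01153892e-01  5.85799939e-04 -5.15064067e-01]
 [ 3.43065838e-01  5.93233708e-01  7.28271651e-01 -2.75460220e-01]
 [-3.65323689e-01 -6.30014717e-01  6.85288303e-01 -9.05611055e-01]
 [ 0.00000000e+00  0.00000000e+00  0.00000000e+00  1.00000000e+00]] {}
0.99588671875
{'time': 0.1, 'q': array([ 1.16251333e+00,  5.28392420e-01,  1.43373655e+00, -1.74175912e-05,
        1.18139338e+00, -1.78496438e-01]), 'joint_velocities': array([-0.0002614 , -0.00103951, -0.00416997,  0.00156013, -0.00031182,
       -0.00081894]), 'joint_torque': array([-1.64284347e-04, -4.40986061e+01, -1.77150285e+01,  6.35151076e-02,
        5.33924892e-02, -5.15029546e-05]), 'position': array([0.14207244, 0.6079824 , 0.22166964]), 'tool_rot': array([ 1.14637329e-01,  9.93406942e-01, -9.25946887e-04, -2.71322941e-04]), 'ft_force': array([-0.07706735, -0.33546672, -0.41545629]), 'moment': array([ 0.04803856, -0.03134799,  0.03331352]), 'grip_force': 0.0, 'grip_width': 0.08692248369342268}
```

View pics/top.png

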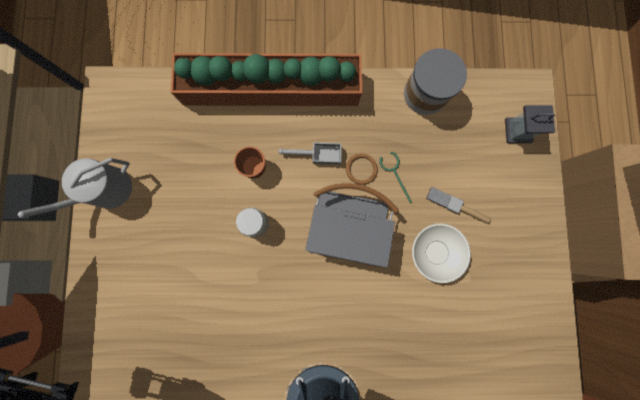

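View pics/side.png

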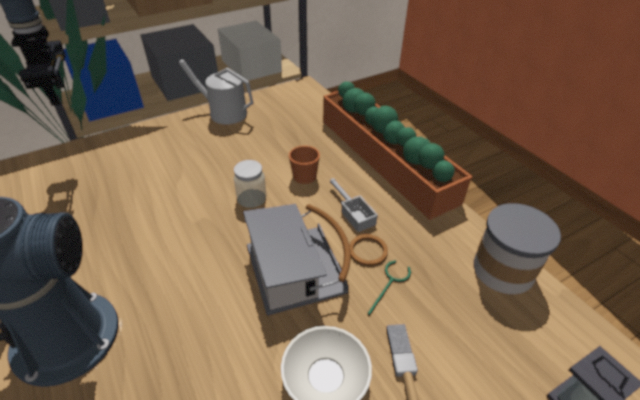

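The top view shows the feeder roof at (350,230), the bar arcing from (317,194) to (402,218), the bath at (440,253) and the jar at (251,222). The bath is therefore on the feeder's -y side, so I start at p4. The ring at (362,168) lies just beyond the bar. The side view agrees.

```bash
cat > m.py <<'E'
from h import *
from scipy.optimize import least_squares
pts=[]
for n in("top","side"):
    z=np.load(n+".npz"); w=np.load(n+"w.npy"); hsv=cv2.cvtColor(z["im"],cv2.COLOR_RGB2HSV)
    box=(w[...,0]>.3)&(w[...,0]<.75)&(abs(w[...,1])<.25)
    bar=box&(w[...,2]>.074)&(w[...,2]<.092)&(hsv[...,1]>90)
    roof=box&(w[...,2]>.097)&(w[...,2]<.12)&(hsv[...,1]<90)
    b=w[bar];r=w[roof]
    print(n,len(b),np.percentile(b[:,2],[5,50,95]),b.min(0),b.max(0))
    rect=cv2.minAreaRect(r[:,:2].astype(np.float32)); print(" roof",len(r),rect,r[:,:2].mean(0))
    # table check & bath
    ba=box&False
    bath=(w[...,0]>.25)&(w[...,0]<.65)&(w[...,1]<-.15)&(w[...,1]>-.5)&(w[...,2]>.03)&(w[...,2]<.06)&(hsv[...,1]<60)
    if bath.sum()>20: print(" bath",cv2.minEnclosingCircle(w[bath][:,:2].astype(np.float32)))
    def f(p): return np.hypot(b[:,0]-p[0],b[:,1]-p[1])-.1694
    s=least_squares(f,[.38,-.05],loss="soft_l1",f_scale=.003); c=s.x
    a=np.arctan2(b[:,1]-c[1],b[:,0]-c[0]); lo,hi=np.percentile(a,[.5,99.5])
    print(" centre",c,"rms",np.sqrt((s.fun**2).mean()),"ang",lo,hi,"mid",(lo+hi)/2, "span expect ~1.36+.13")
E
python3 m.py
```

```text
top 674 [0.07686841 0.08328676 0.08798604] [ 0.5315043  -0.21378745  0.07426882] [0.72346689 0.24991769 0.09068918]
 roof 4464 ((0.48826590180397034, 0.02303348481655121), (0.4272496700286865, 0.12897451221942902), 78.0395278930664) [ 0.47188266 -0.03957674]
 bath ((0.4679873585700989, -0.29527539014816284), 0.15222738683223724)
 centre [0.7334587  0.01163293] rms 0.05399546019571905 ang -3.123252139453015 3.1393579191168275 mid 0.008052889831906329 span expect ~1.36+.13
side 856 [0.07602206 0.08465807 0.08845717] [ 0.47764467 -0.21432018  0.07401156] [0.72815963 0.24928689 0.09050757]
 roof 5011 ((0.4920344948768616, 0.02353888750076294), (0.4299261271953583, 0.1288468986749649), 78.12039947509766) [ 0.4711946  -0.05997773]
 bath ((0.4191135764122009, -0.28681644797325134), 0.13819929957389832)
 centre [0.73566646 0.00714762] rms 0.054857779220879546 ang -3.134667385346426 3.127812165066621 mid -0.0034276101399026704 span expect ~1.36+.13
```

```bash
python3 - <<'E'
s=open("m.py").read()
s=s.replace("    b=w[bar];r=w[roof]","""    def big(m):
        k,l,st,_=cv2.connectedComponentsWithStats(m.astype(np.uint8)); return l==1+np.argmax(st[1:,4])
    bar=big(bar);roof=big(roof); b=w[bar];r=w[roof]""").replace("if bath.sum()>20:","bath=big(bath)\n    if 1:")
s=s.replace("[.38,-.05]","[.40,-.07]")
open("m.py","w").write(s)
E
python3 m.py
```

```text
top 498 [0.07992161 0.08454343 0.08830366] [ 0.5315043  -0.21378745  0.07563417] [0.61477085 0.02323847 0.09068918]
 roof 3900 ((0.4674893617630005, -0.075045146048069), (0.2267395257949829, 0.12897451221942902), 78.03953552246094) [ 0.46680661 -0.07433935]
 bath ((0.4183695614337921, -0.3421947956085205), 0.08475110679864883)
 centre [ 0.439474   -0.06769683] rms 0.004363095543202009 ang -0.9822801306658099 0.5583017326100883 mid -0.2119891990278608 span expect ~1.36+.13
side 645 [0.07966004 0.0857385  0.08873806] [ 0.53566511 -0.21432018  0.07408394] [0.62032023 0.02480881 0.09050757]
 roof 4562 ((0.47153928875923157, -0.07388976216316223), (0.23080408573150635, 0.1288468986749649), 78.12040710449219) [ 0.46745943 -0.08521087]
 bath ((0.4232795238494873, -0.3408651351928711), 0.0847458615899086)
 centre [ 0.44105322 -0.07281474] rms 0.004262303418955634 ang -0.9599993258853099 0.5701824038101176 mid -0.19490846103759613 span expect ~1.36+.13
```

Emit:
{"name": "arm_command", "arguments": {
  "deltas": [-1, -0.039, -0.017, 0, 0, -1, -0.039, -0.017, 0, 0, -1, -0.039, -0.017, 0, 0, -1, -0.039, -0.017, 0, 0, -1, -0.039, -0.017, 0, 0, -1, -0.039, -0.017, 0, 0, -1, -0.039, -0.017, 0, 0, -1, -0.039, -0.017, 0, 0, -1, -0.039, -0.017, 0, 0, -1, -0.039, -0.017, 0, 0, -1, -0.039, -0.017, 0, 0, -1, -0.039, -0.017, 0, 0],
  "newtons": 10
}}

```text
time: 1.6
position: [0.5522, 0.3023, 0.222]
tool_rot: [0.115, 0.993, -0.0, -0.001]
ft_force: [1.7, 0.7, -0.2]
grip_width: 0.0006
grip_force: 0.0
```

Emit:
{"name": "arm_command", "arguments": {
  "deltas": [-1, -0.0092, -0.041, 0, 0, -1, -0.0092, -0.041, 0, 0, -1, -0.0092, -0.041, 0, 0, -1, -0.0092, -0.041, 0, 0, -1, -0.0092, -0.041, 0, 0, -1, -0.0092, -0.041, 0, 0, -1, -0.0092, -0.041, 0, 0, -1, -0.0092, -0.041, 0, 0, -1, -0.0092, -0.041, 0, 0, -1, -0.0092, -0.041, 0, 0, -1, -0.0092, -0.041, 0, 0, -1, -0.0092, -0.041, 0, 0]
}}

```text
time: 3.1
position: [0.5466, -0.2021, 0.2221]
tool_rot: [0.115, 0.993, 0.0, -0.0]
ft_force: [0.8, -0.0, -0.6]
grip_width: 0.0005
grip_force: 0.0
```

Emit:
{"name": "arm_command", "arguments": {
  "deltas": [-1, 0, 0, 0.025, 0, -1, 0, 0, 0.025, 0, -1, 0, 0, 0.02, 0, -1, 0, 0, 0, 0]
}}

```text
time: 3.6
position: [0.5455, -0.2001, 0.1507]
tool_rot: [0.115, 0.993, 0.001, -0.002]
ft_force: [-0.4, -0.2, -0.9]
grip_width: 0.0005
grip_force: 0.0
```

Run:
```python
from h import *
s=status.get_obs(); print(s["time"],s["position"],s["tool_rot"],s["ft_force"])
P,im,d=grab("wrist"); np.savez("w1.npz",im=im,d=d,K=P["intrinsics"],T=P["camera_from_world"])
P2,im2,d2=grab("side")
b=cv2.resize(im2[150:350,200:420],None,fx=1.8,fy=2)
out=np.zeros((400,640+b.shape[1],3),np.uint8); out[:,:640]=im; out[:b.shape[0],640:]=b
out=cv2.resize(out,(800,int(400*800/out.shape[1])));cv2.imwrite("pics/w1.png",out[:,:,::-1])
```

```text
3.6 [ 0.54554143 -0.20011296  0.15065405] [ 0.11473252  0.99339331  0.00104644 -0.00225436] [-0.3674024  -0.1693508  -0.91030499]
```

View pics/w1.png

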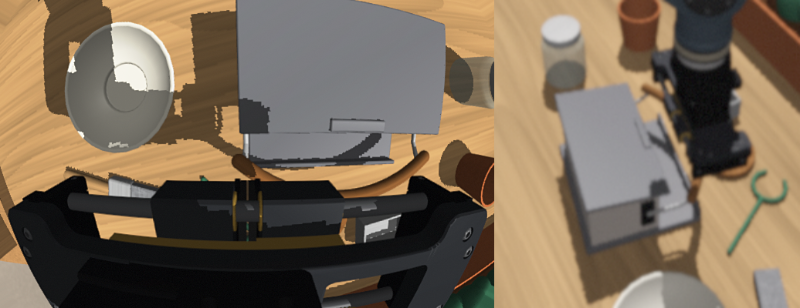

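The wrist view shows the shut fingertips at (247,185-235), scaled, the bar's near end at (240,162) and its far end at (425,155). I'll back-project the bar here to check the arc.

Run:
```python
from h import *
from scipy.optimize import least_squares
z=np.load("w1.npz");K=z["K"];T=np.linalg.inv(z["T"]);d=z["d"]
v,u=np.indices(d.shape);x=(u-K[0,2])/K[0,0];y=(v-K[1,2])/K[1,1];th=np.hypot(x,y)
s=np.tan(th)/np.maximum(th,1e-9)
c=np.stack([x*s*d,-y*s*d,-d],-1);w=c@T[:3,:3].T+T[:3,3];w[(d<=0)|(th>1.4)]=np.nan
hsv=cv2.cvtColor(z["im"],cv2.COLOR_RGB2HSV)
m=(w[...,0]>.5)&(w[...,0]<.66)&(w[...,1]>-.25)&(w[...,1]<.06)&(w[...,2]>.07)&(w[...,2]<.094)&(hsv[...,1]>90)
k,l,st,_=cv2.connectedComponentsWithStats(m.astype(np.uint8))
m=np.isin(l,[i for i in range(1,k) if st[i,4]>40]);b=w[m]
print(len(b),b.min(0),b.max(0),np.percentile(b[:,2],[5,50,95]))
C=np.array([.441,-.0694])
a=np.arctan2(b[:,1]-C[1],b[:,0]-C[0]);r=np.hypot(*(b[:,:2]-C).T)
for t in np.arange(-1,.65,.1):
    q=(a>t)&(a<t+.1)
    if q.sum()>3:
        top=q&(b[:,2]>.083); print(round(t,2),q.sum(),r[q].min().round(4),r[q].max().round(4),np.median(r[top]).round(4) if top.any() else None)
print("ang",np.percentile(a,[.5,99.5]))
for k in(.68,.34,0,-.34,-.68): print(k,C+.1694*np.array([np.cos(k-.207),np.sin(k-.207)]))
```

```text
2941 [ 0.53261035 -0.21465156  0.07319386] [0.61710385 0.02272721 0.08767146] [0.07757968 0.0839952  0.0862947 ]
-1.0 372 0.1618 0.1776 0.1696
-0.9 403 0.1616 0.1776 0.1693
-0.8 214 0.1617 0.171 0.1665
-0.7 43 0.1619 0.1647 0.1644
-0.3 42 0.1621 0.1683 0.1659
-0.2 194 0.1621 0.1696 0.1669
-0.1 226 0.1622 0.1724 0.1678
-0.0 274 0.162 0.1768 0.169
0.1 267 0.1618 0.1771 0.1694
0.2 269 0.162 0.177 0.1691
0.3 258 0.1618 0.176 0.1687
0.4 233 0.1622 0.1774 0.169
0.5 146 0.1622 0.176 0.1691
ang [-0.98523254  0.55747247]
0.68 [0.59180083 0.00777169]
0.34 [ 0.60890395 -0.04693616]
0 [ 0.60678363 -0.10421591]
-0.34 [ 0.58568263 -0.15750957]
-0.68 [ 0.54801682 -0.20071549]
```

The close view agrees with the arc to within 1 mm: bar radii 162–177 mm and crest at 86 mm. I'm descending to just above p4.

Emit:
{"name": "arm_command", "arguments": {
  "deltas": [-1, -0.002, 0, 0.02, 0, -1, 0, 0, 0.02, 0, -1, 0, 0, 0.014, 0, -1, 0, 0, 0, 0, -1, 0, 0, 0, 0, -1, 0, 0, 0, 0]
}}

```text
time: 4.45
position: [0.5495, -0.2017, 0.0994]
tool_rot: [0.115, 0.993, -0.0, 0.001]
ft_force: [0.4, -0.2, -0.4]
grip_width: 0.0003
grip_force: 0.0
```

Emit:
{"name": "arm_command", "arguments": {
  "deltas": [-1, 0, 0, 0.006, 0, -1, 0, 0, 0.005, 0, -1, 0, 0, 0.004, 0, -1, 0, 0, 0.003, 0, -1, 0, 0, 0.002, 0, -1, 0, 0, 0, 0, -1, 0, 0, 0, 0]
}}

```text
time: 5.32
position: [0.5488, -0.2013, 0.0787]
tool_rot: [0.115, 0.993, 0.0, -0.0]
ft_force: [-1.4, -0.4, 2.0]
grip_width: 0.0002
grip_force: 1.3
```

Emit:
{"name": "arm_command", "arguments": {
  "deltas": [-1, -0.0035, 0.0053, 0, 0, -1, -0.0035, 0.0053, 0, 0, -1, -0.0035, 0.0053, 0, 0, -1, -0.0035, 0.0053, 0, 0, -1, -0.0027, 0.0058, 0, 0, -1, -0.0027, 0.0058, 0, 0]
}}

```text
time: 6.08
position: [0.5757, -0.1735, 0.0786]
tool_rot: [0.115, 0.993, -0.0, 0.0]
ft_force: [-1.5, -1.3, 3.2]
grip_width: 0.0004
grip_force: 1.4
```

Emit:
{"name": "arm_command", "arguments": {
  "deltas": [-1, -0.0027, 0.0058, 0, 0, -1, -0.0027, 0.0058, 0, 0, -1, -0.0018, 0.0061, 0, 0, -1, -0.0018, 0.0061, 0, 0, -1, -0.0018, 0.0061, 0, 0, -1, -0.0018, 0.0061, 0, 0, -1, -0.0008, 0.0063, 0, 0, -1, -0.0008, 0.0063, 0, 0, -1, -0.0008, 0.0063, 0, 0, -1, -0.0008, 0.0063, 0, 0]
}}

```text
time: 7.32
position: [0.6048, -0.1175, 0.0786]
tool_rot: [0.115, 0.993, -0.0, 0.0]
ft_force: [-1.3, -2.1, 2.9]
grip_width: 0.0005
grip_force: 1.4
```

Emit:
{"name": "arm_command", "arguments": {
  "deltas": [-1, 0.0003, 0.0064, 0, 0, -1, 0.0003, 0.0064, 0, 0, -1, 0.0003, 0.0064, 0, 0, -1, 0.0003, 0.0064, 0, 0, -1, 0.0011, 0.0063, 0, 0, -1, 0.0011, 0.0063, 0, 0, -1, 0.0011, 0.0063, 0, 0, -1, 0.0011, 0.0063, 0, 0, -1, 0.002, 0.0061, 0, 0, -1, 0.002, 0.0061, 0, 0]
}}

```text
time: 8.57
position: [0.6097, -0.0539, 0.0786]
tool_rot: [0.115, 0.993, 0.0, 0.0]
ft_force: [0.4, -1.9, 3.1]
grip_width: 0.0007
grip_force: 1.4
```

Emit:
{"name": "arm_command", "arguments": {
  "deltas": [-1, 0.002, 0.0061, 0, 0, -1, 0.002, 0.0061, 0, 0, -1, 0.0029, 0.0057, 0, 0, -1, 0.0029, 0.0057, 0, 0, -1, 0.0029, 0.0057, 0, 0, -1, 0.0029, 0.0057, 0, 0, -1, 0.0037, 0.0052, 0, 0, -1, 0.0037, 0.0052, 0, 0, -1, 0.0037, 0.0052, 0, 0, -1, 0.0037, 0.0052, 0, 0, -1, 0, 0, 0, 0, -1, 0, 0, 0, 0]
}}

```text
time: 10.07
position: [0.5922, 0.0079, 0.0784]
tool_rot: [0.115, 0.993, 0.001, -0.001]
ft_force: [0.4, 2.9, 2.8]
grip_width: 0.0005
grip_force: 1.5
```

At p0 (0.592, 0.008), with the bar still pressed about 8 mm. Lifting clear.

Emit:
{"name": "arm_command", "arguments": {
  "deltas": [-1, 0, 0, -0.005, 0, -1, 0, 0, -0.01, 0, -1, 0, 0, -0.02, 0, -1, 0, 0, -0.03, 0, -1, 0, 0, -0.03, 0, -1, 0, 0, -0.02, 0, -1, 0, 0, 0, 0, -1, 0, 0, 0, 0, -1, 0, 0, 0, 0]
}}

```text
time: 11.2
position: [0.5918, 0.007, 0.1923]
tool_rot: [0.115, 0.993, 0.0, -0.001]
ft_force: [0.2, -0.0, -0.6]
grip_width: 0.0005
grip_force: 0.0
```

Run:
```python
from h import *
P,im,d=grab("side"); w=world(P,d); o=np.load("sidew.npy"); hsv=cv2.cvtColor(im,cv2.COLOR_RGB2HSV)
for W in(o,w):
    m=(W[...,0]>.53)&(W[...,0]<.63)&(W[...,1]<-.1)&(W[...,1]>-.22)&(W[...,2]>.06)&(W[...,2]<.1)&(hsv[...,1]>90); print(m.sum(),np.percentile(W[m][:,2],[50,90]))
print(status.get_obs()["position"],status.get_obs()["ft_force"])
print(order.hand_in())
```

```text
351 [0.08573512 0.08813131]
349 [0.08573447 0.08845164]
[0.59193546 0.00699309 0.19232767] [-0.41209209  0.14298202  0.47549975]
the job is handed in; nothing more can be done
None
```

I traced the perch bar from the bird bath's end (p4) to the other end (p0), pressed about 7–8 mm at each reading, then lifted clear; the bar measures back up at its rest height, and the job is handed in (no verdict was shown).

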